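# Air the gourd curing box with its lid lever

### The job

Let the stale air out of the large curing box: press its lever paddle down with the fingertips until the lid stands wide open, keep it there for a full two seconds, then let the paddle come up slowly so that the lid eases shut without slamming, and draw the hand away. Do not touch the lid itself, leave the small box shut, and do not lift or move the gourds and other things standing around.

Things in the scene. Friction and masses are not known exactly. Their poses are not given: they have to be found in the camera images.
- large_paddle (a point): the part to press: centre of the upper face of the large box's pale wooden lever paddle (56 mm fore-and-aft, 80 mm wide, 10 mm thick), 88 mm in front of the box. Axes as built are the box's and turn with the lever. At rest it is 187 mm above the bench, its face sloping 8 degrees down towards the box; fully pressed it is 44 mm lower, moving nearly straight down (under 5 mm fore or aft)
- large_lever (a joint): angle of the large box's lever about a level pivot 160 mm behind the paddle: 0 at rest (paddle up), 0.28 rad fully pressed, a hard stop. Nothing latches: the lid's weight pushes the paddle back up with about 4 to 9 N, less when wide open, so the paddle follows the finger up, and the lid falls shut if the paddle is let go
- large_lid (a joint): angle of the large box's lid about its hinge on the box's rear top edge: 0 shut, about 1.04 rad with the lever fully pressed; above 0.9 is wide open. It turns 3.7 times as far as the lever. Let go from open it falls at 2 rad/s or more. Over 1.5 rad/s on the last 0.4 rad counts as a slam; a paddle rising at 40 mm/s or less is safe
- large_lid_mid (a point): centre of the large box's wooden lid panel (184 mm by 264 mm, 12 mm thick), 90 mm from its hinge line, 156 mm above the bench when shut; it swings up and away from the paddle as it opens. Not to be touched
- small_paddle (a point): centre of the upper face of the paddle of the SMALL curing box (same kind, 180 mm deep, 170 mm wide, 100 mm high; paddle 137 mm above the bench). Not to be pressed
- small_lid (a joint): angle of the small box's lid, 0 shut; must stay shut
- large: the large curing box: dark wood, 180 mm deep, 260 mm wide, 150 mm high plus a 12 mm lid, fixed on the bench, with a steel yoke lever along both sides. Origin at the centre of its underside; x from front (robot side) to rear, y left, z up. Its paddle at rest lies at x = -178 mm, y = 0, z = 187 mm in this frame
- gourd_a_mid (a point): varnished bottle gourd on a black stand, 118 mm high, 68 mm across, beside the large box's paddle on its left; loose, a bystander; point half-way up
- gourd_b_mid (a point): a slightly smaller gourd on a stand, 102 mm high, 58 mm across, right of the large box's paddle; loose, a bystander; point half-way up
- gourd_c_mid (a point): small gourd on a stand, 81 mm high, 44 mm across, on the dark mat near the robot; loose, a bystander; point half-way up
- pot_mid (a point): stainless round pot with a narrow neck, 98 mm high, 72 mm across, left of the small box's paddle; loose, a bystander; point half-way up
- dish_mid (a point): white bowl 35 mm high, 80 mm across, right of the small box's paddle; loose, a bystander; point half-way up
- scissors_mid (a point): scissors with black loops lying on the mat, 170 mm long; loose, a bystander; point half-way up
- marker_mid (a point): pen lying on the mat, 120 mm long, 17 mm thick; loose, a bystander; point half-way up

How it is judged:
By the outcome, as a careful person would: the job done as asked, in the order asked, and still so for the second after the job is handed in, with the robot touching nothing.
It also fails if it takes over 45 s, if anything falls off the work surface, if the arm or the gripper's body presses on something with over 40 N, if the wrist force passes 120 N, or if a joint passes its speed limit or range.

### The arm

A 6-joint arm with a two-finger parallel gripper is mounted at the origin on the work surface. World frame = base frame: x ahead of the robot, y to its left, z up, the work surface at z = 0. Lengths are in m, angles in rad, forces in N, time in s.
With the tool pointing down it reaches from about 0.275 to 0.825 m from the base axis. Payload 5.2 kg.
Tool frame: the origin (TCP) lies at the very end of the fingers, on their centre line; the grasp point (between the pads) lies 19 mm behind it; y points along the fingers, z is the direction in which the jaws open and shut, and the axes are right-handed (so a half turn about y gives the same grasp; the last joint's range is limited). The gripper opens to 93 mm and grips with 3 to 60 N. Pads are 15 mm wide; open, the fingers measure 128 mm over their backs; the gripper's body (75 mm by 188 mm) begins 65 mm behind the grasp point.
Start: joints at [-0.203, 0.259, 1.535, -0, 1.348, -0.203], TCP at [0.55, 0, 0.219] pointing down, gripper open.
Joint ranges: [-3.14, 3.14], [-0.91, 2.08], [0.19, 2.58], [-1.22, 4.36], [0.22, 2.71], [-3.12, 3.12]. Speed limits (rad/s): [2.57, 2.57, 3.14, 3.14, 3.14, 3.14].

### API

Orientations are given as a rotation vector (axis times angle).
In Python, from plant import * gives the robot as it stands.
- The arm moves only by the shell command python3 -m jog 'ROWS' [FORCE]. ROWS is text: rows parted by semicolons, each of 5 numbers parted by spaces: the finger opening in cm, from 0 to 9.3, then the shift along the world's x, y, z in cm, then the turn about the world's z in degrees. In form: fingers x y z twist; .... A call has 1 to 12 rows; each row is the pose to reach, as a shift and turn from the pose measured when the call began; what a row does not reach only later rows make up. A row lasts 1/8 s, in which the tool goes at most 62.5 mm and 10.7 degrees, less where a joint would pass 70% of its speed; a pose out of reach is approached as far as the arm can. A call with a gripper value outside its range is refused whole. The fingers move at their own pace and stop on an object; FORCE is the grip in N (left out, the last holds). Time passes only in rows, so rows that repeat a pose let the fingers close. It gives the time, the measured TCP pose, the force and the opening at its end, in the units of the state.
- get_obs(): the state, without advancing time (a new reading comes with each control period).
- read_camera(name): name is "scene" or "side" or "wrist"; returns a dict with "image" (420x560x3 uint8, red, green, blue), "fovy" (degrees; the focal length in pixels is half the picture's height over the tangent of half this angle, whatever the lens; pixels are square), "cx", "cy" (the principal point, pixels), "xyz" and "orientation" of the camera in the world; the wrist camera has in their place "mount" (4x4, takes a point from camera to tool coordinates, whose origin is the TCP and whose axes are the tool frame's). Camera axes: x right, y down, z forward; pixel columns grow to the right and rows downward; lengths in m; the calibration is good to about 2 mm. A picture is of the moment at which its call begins: read the wrist's pose just before it. There is no depth.
- job_done(): hands the job in, once; it reports no verdict.
The state is a dict: "time_s": time; "q": joint angles; "qvel": joint speeds; "joint_efforts": joint torques, N m; "position": TCP position; "ee_rot": TCP orientation; "ft_force": force on the tool from outside, world axes, zero at the start; "ft_torque": the same for the moment, N m; "gripper_width": finger opening in m.
Only numpy, scipy, OpenCV 4.12 (cv2) and the standard library are available. Lean on these libraries where they do the work, as an engineer would, in place of code of your own. Each camera call takes 0.05 s, during which the arm holds its last target.

## Working session

There is one attempt and no reset: what is moved stays moved. The work goes in short steps, Python scripts to look and compute and a shell command to move; the robot and the scene stay as the last step left them, time stands still between calls to the robot, and variables do not carry over. Pictures are saved under pics/ and viewed, and the job is handed in when it is done.

```bash
mkdir -p pics; cat > h.py <<'E'
from plant import *
import numpy as np, cv2
def snap(n,f):
    o=get_obs(); c=read_camera(n)
    cv2.imwrite(f,c["image"][:,:,::-1]); return o,c
E
python3 - <<'E'
from h import *
for n in ("scene","side","wrist"):
    o,c=snap(n,f"pics/{n}0.png"); print(n,{k:v for k,v in c.items() if k!="image"})
print(o)
E
```

```text
scene {'fovy': 55.49263344008702, 'cx': 284.5403271595417, 'cy': 201.4752978603779, 'xyz': array([ 1.31088265, -0.07887564,  0.83950366]), 'orientation': array([-1.7769945 , -1.69670332,  0.69819961])}
side {'fovy': 53.06151246239175, 'cx': 275.281986111896, 'cy': 204.64942144153594, 'xyz': array([ 0.20361297, -0.51774117,  0.72347543]), 'orientation': array([-2.2096367 ,  0.7178004 , -0.31580976])}
wrist {'fovy': 61.17048136056641, 'cx': 283.3941669112794, 'cy': 210.1636788194759, 'mount': array([[ 6.18418164e-04,  9.70676464e-01,  2.40388892e-01,
        -6.67268175e-02],
       [ 4.72148054e-04, -2.40389194e-01,  9.70676472e-01,
        -1.66787565e-01],
       [ 9.99999697e-01, -4.86784814e-04, -6.06964047e-04,
         8.45565798e-04],
       [ 0.00000000e+00,  0.00000000e+00,  0.00000000e+00,
         1.00000000e+00]])}
{'time_s': 0.1, 'q': array([-2.02791807e-01,  2.59274011e-01,  1.53594427e+00,  7.32471346e-06,
        1.34797461e+00, -2.02777873e-01]), 'qvel': array([ 3.22691952e-04, -2.85273397e-05, -4.21145105e-03,  8.67204585e-04,
       -1.19586790e-03, -1.48308251e-03]), 'joint_efforts': array([ 2.99393134e-03, -4.38208973e+01, -2.84642941e+01,  7.21958186e-02,
        3.61894083e-02, -1.01468524e-04]), 'position': array([5.49530937e-01, 1.27106292e-04, 2.17910519e-01]), 'ee_rot': array([-1.21010277,  1.21051981, -1.20822771]), 'ft_force': array([-0.37804443,  0.96230482,  0.11861719]), 'ft_torque': array([ 0.00720669, -0.02960295, -0.01388797]), 'gripper_width': 0.09308455680135065}
```

View pics/scene0.png

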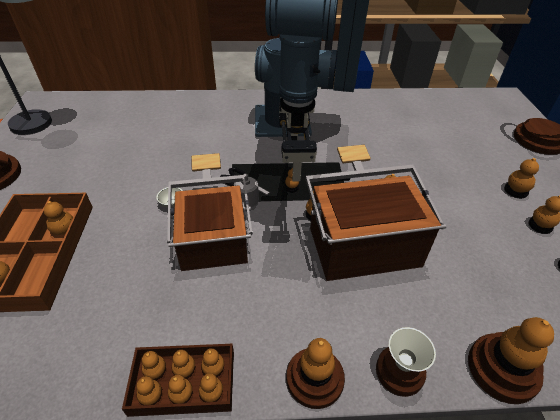

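View pics/side0.png

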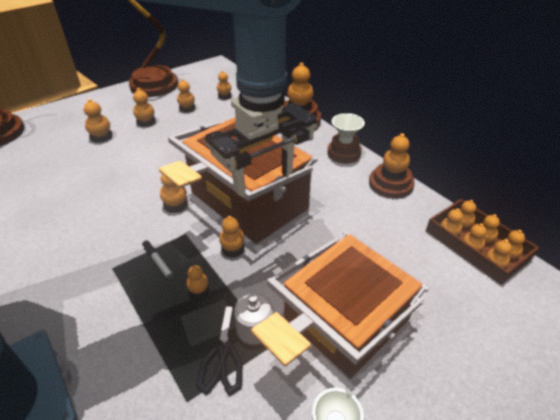

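View pics/wrist0.png

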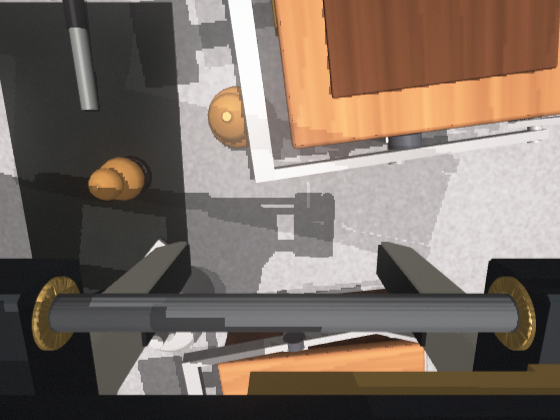

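The large box is on the robot's left (+y). Its paddle is at about (353,154) in the scene view and (180,174) in the side view. I'll zoom in for the corners.

```bash
python3 - <<'E'
import cv2
a=cv2.imread("pics/scene0.png")[135:255,290:450]; b=cv2.imread("pics/side0.png")[110:230,130:330]
cv2.imwrite("pics/sz.png",cv2.resize(a,None,fx=5,fy=5,interpolation=cv2.INTER_CUBIC))
cv2.imwrite("pics/dz.png",cv2.resize(b,None,fx=4,fy=4,interpolation=cv2.INTER_CUBIC))
E
```

```text
(no output)
```

View pics/sz.png

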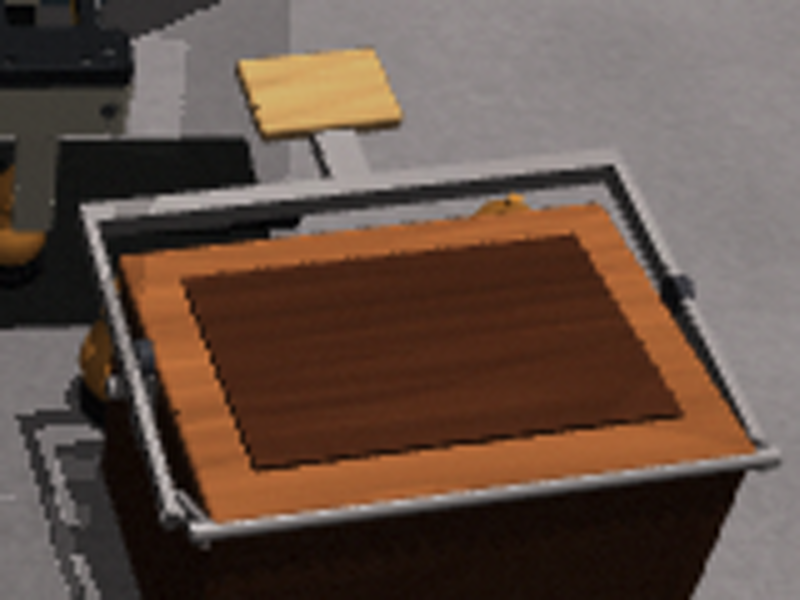

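View pics/dz.png

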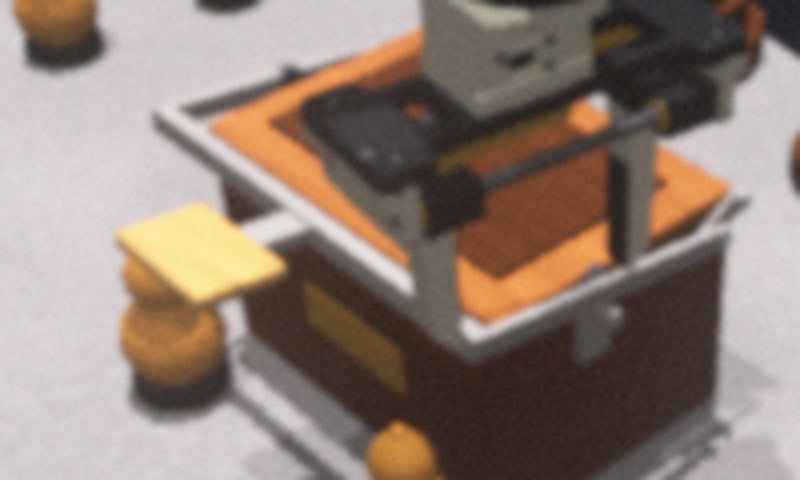

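```bash
cat >> h.py <<'E'
from scipy.spatial.transform import Rotation as R
from scipy.optimize import least_squares
def proj(c,P,Rm=None,t=None):
    if Rm is None: Rm=R.from_rotvec(c["orientation"]).as_matrix(); t=c["xyz"]
    f=210/np.tan(np.radians(c["fovy"]/2)); p=(np.atleast_2d(P)-t)@Rm
    return np.c_[c["cx"]+f*p[:,0]/p[:,2], c["cy"]+f*p[:,1]/p[:,2]]
def wristpose(o,c):
    T=np.eye(4);T[:3,:3]=R.from_rotvec(o["ee_rot"]).as_matrix();T[:3,3]=o["position"]
    M=T@c["mount"]; return M[:3,:3],M[:3,3]
E
python3 - <<'E'
from h import *
s=read_camera("scene"); d=read_camera("side")
a=np.radians(8);dx=.028*np.cos(a);dz=.028*np.sin(a)
pad=np.array([[-.178-dx,-.04,.187+dz],[-.178-dx,.04,.187+dz],[-.178+dx,.04,.187-dz],[-.178+dx,-.04,.187-dz]])
lid=np.array([[.092,-.132,.162],[.092,.132,.162],[-.092,.132,.162],[-.092,-.132,.162]])
ps=np.array([[337.4,147.4],[364.6,144.6],[370.2,158.8],[343,161.4]])
pd=np.array([[178.75,185],[159.25,169.5],[178.75,160.75],[201.5,176.25]])
ls=np.array([[332,239],[441,225.4],[410.6,176],[314,186]])
W=lambda v,P:R.from_euler('z',v[2]).apply(P)+[v[0],v[1],0]
def r(v): return np.r_[proj(s,W(v,pad))-ps,proj(d,W(v,pad))-pd,proj(s,W(v,lid))-ls]
f=lambda v:r(v).ravel()
k=least_squares(f,[.65,.15,0]);print(k.x,np.degrees(k.x[2]));print(r(k.x).round(1))
print("paddle",W(k.x,[[-.178,0,.187]]), W(k.x,pad))
# paddle free triangulation
for i in range(4):
    g=least_squares(lambda X:np.r_[proj(s,X)-ps[i],proj(d,X)-pd[i]].ravel(),W(k.x,pad)[i]);print(g.x,g.cost)
E
```

```text
[0.62896406 0.19114506 0.12602177] 7.220515393041806
[[-0.5 -1.3]
 [ 0.2 -1.1]
 [ 0.8 -0.9]
 [-0.8 -0.6]
 [ 0.6 -0.3]
 [-1.2 -2.3]
 [ 2.1 -1.2]
 [ 0.9 -0.2]
 [-0.   0.1]
 [ 0.7 -0.5]
 [-0.6 -1.6]
 [-1.  -1.2]]
paddle [[0.45237564 0.16877252 0.187     ]] [[0.42989556 0.1256047  0.19089685]
 [0.41984049 0.20497028 0.19089685]
 [0.47485573 0.21194034 0.18310315]
 [0.4849108  0.13257476 0.18310315]]
[0.42989326 0.12821837 0.18767058] 0.15843374252725836
[0.42044932 0.20404299 0.18603311] 0.27641130497341887
[0.47090597 0.21296064 0.17951616] 0.7166557087184219
[0.48413537 0.13527086 0.18086618] 0.018889937767441762
```

```bash
python3 - <<'E'
from h import *
o=get_obs(); print(R.from_rotvec(o["ee_rot"]).as_matrix().round(3)); print((np.array([.452,.169,.187])-o["position"])*100)
E
python3 -m jog '0 0 0 3 0; 0 -2 0 5 0; 0 -6 4 5 0; 0 -9.8 8 5 0; 0 -9.8 12 5 4; 0 -9.8 16.9 5 7.2; 0 -9.8 16.9 3 7.2; 0 -9.8 16.9 1.5 7.2; 0 -9.8 16.9 0.5 7.2; 0 -9.8 16.9 0.5 7.2; 0 -9.8 16.9 0.5 7.2'
python3 - <<'E'
from h import *
for n in ("scene","side","wrist"):
    o,c=snap(n,f"pics/{n}1.png")
z=[cv2.resize(cv2.imread("pics/scene1.png")[80:230,280:450],None,fx=3,fy=3),cv2.resize(cv2.imread("pics/side1.png")[50:200,100:250],None,fx=3,fy=3)]
cv2.imwrite("pics/c1.png",cv2.resize(np.hstack(z),(800,375)))
print(o["ft_force"],o["position"],R.from_rotvec(o["ee_rot"]).as_matrix().round(3))
E
```

```text
[[-0.    -0.001  1.   ]
 [-1.     0.    -0.   ]
 [-0.    -1.    -0.001]]
[-9.77527567 16.8932548  -3.1222213 ]
time_s: 1.62
position: [0.4523, 0.1686, 0.2237]
ee_rot: [-1.265, 1.117, -1.117]
ft_force: [0.1, 0.5, 0.3]
gripper_width: 0.0003
[ 0.42076731 -0.04411012  0.49987905] [0.45226787 0.16880648 0.22388125] [[ 0.125  0.     0.992]
 [-0.992  0.     0.125]
 [-0.    -1.     0.   ]]
```

View pics/c1.png

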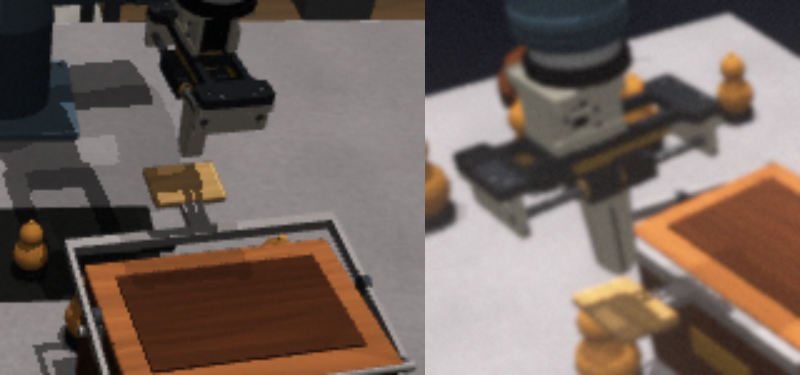

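View pics/wrist1.png

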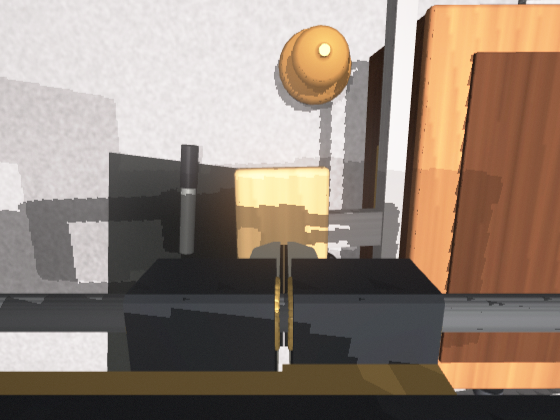

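The closed fingers hang about 37 mm over the paddle, near its centre. The jaw axis lies fore-and-aft, so the wide gripper body reaches over the lid. I'll turn the hand a quarter turn to get clear.

```bash

python3 -m jog '0 0 0 1 10; 0 0 0 1 20; 0 0 0 1 30; 0 0 0 1 40; 0 0 0 1 50; 0 0 0 1 60; 0 0 0 1 70; 0 0 0 1 80; 0 0 0 1 90; 0 0 0 1 90; 0 0 0 1 90'
python3 - <<'E'
from h import *
for n in ("scene","side","wrist"):
    o,c=snap(n,f"pics/{n}2.png")
z=[cv2.resize(cv2.imread("pics/scene2.png")[80:230,280:450],None,fx=3,fy=3),cv2.resize(cv2.imread("pics/side2.png")[50:200,100:250],None,fx=3,fy=3)]
cv2.imwrite("pics/c2.png",cv2.resize(np.hstack(z),(800,375)))
print(o["ft_force"],o["position"],o["q"],R.from_rotvec(o["ee_rot"]).as_matrix().round(3))
E
```

```text
time_s: 3.15
position: [0.4523, 0.1689, 0.234]
ee_rot: [-1.568, -0.096, 0.095]
ft_force: [0.4, 0.7, -0.4]
gripper_width: 0.0006
[0.56642918 0.36800103 0.22027999] [0.45226939 0.16884701 0.23394541] [ 1.25460346e-01  1.25903774e-01  1.66333918e+00  3.53953475e-04
  1.35233637e+00 -1.56826707e+00] [[ 0.992 -0.    -0.123]
 [ 0.123  0.     0.992]
 [ 0.    -1.     0.   ]]
```

View pics/c2.png

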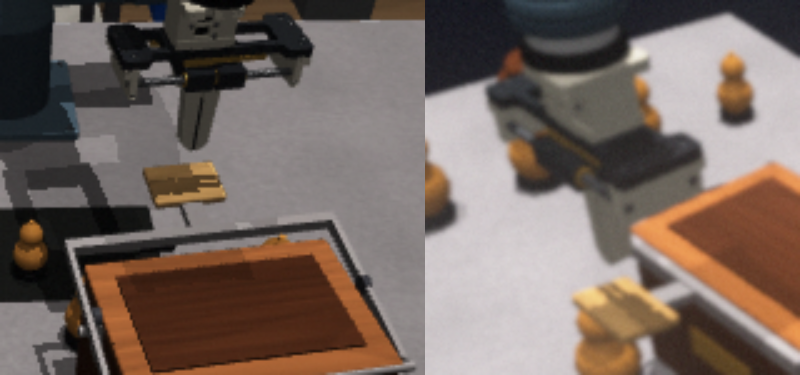

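View pics/wrist2.png

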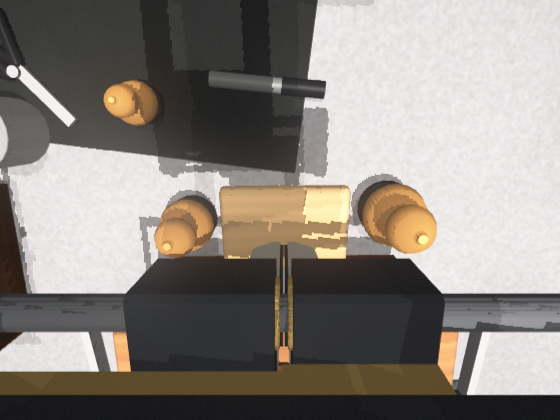

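The wrist view shows the paddle centred under the fingers at about (285,222), with a gourd on either side, clear of it. I'll come down to contact next.

```bash

python3 -m jog '0 0 0 -1.5 0; 0 0 0 -3 0; 0 0 0 -4 0; 0 0 0 -4.4 0; 0 0 0 -4.8 0; 0 0 0 -5.2 0; 0 0 0 -5.6 0; 0 0 0 -5.6 0'
python3 - <<'E'
from h import *
for n in ("scene","side"):
    o,c=snap(n,f"pics/{n}3.png")
z=[cv2.resize(cv2.imread("pics/scene3.png")[80:230,280:450],None,fx=3,fy=3),cv2.resize(cv2.imread("pics/side3.png")[80:230,100:250],None,fx=3,fy=3)]
cv2.imwrite("pics/c3.png",cv2.resize(np.hstack(z),(800,375)))
E
```

```text
time_s: 4.3
position: [0.4517, 0.1688, 0.1782]
ee_rot: [-1.568, -0.096, 0.098]
ft_force: [-4.3, 0.1, 5.2]
gripper_width: 0.0004
```

View pics/c3.png

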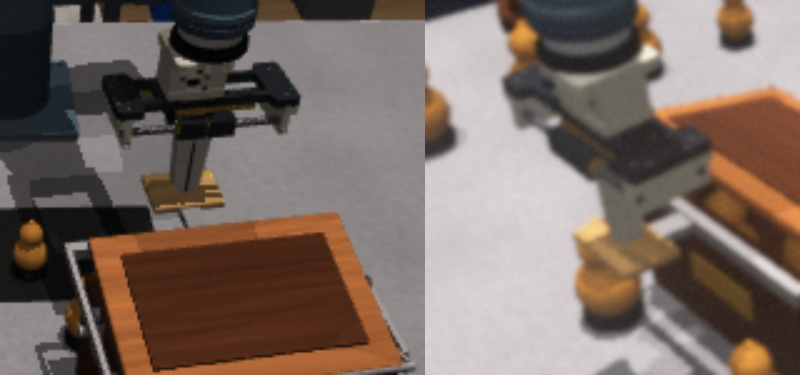

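The paddle is following and the lid is lifting. I'll press on towards z ≈ 0.145.

```bash

python3 -m jog '0 0 0 -0.4 0; 0 0 0 -0.8 0; 0 0 0 -1.2 0; 0 0 0 -1.6 0; 0 0 0 -2 0; 0 0 0 -2.4 0; 0 0 0 -2.7 0; 0 0 0 -3 0; 0 0 0 -3.2 0; 0 0 0 -3.3 0; 0 0 0 -3.3 0; 0 0 0 -3.3 0'
python3 - <<'E'
from h import *
for n in ("scene","side"):
    o,c=snap(n,f"pics/{n}4.png")
z=[cv2.resize(cv2.imread("pics/scene4.png")[80:230,280:450],None,fx=3,fy=3),cv2.resize(cv2.imread("pics/side4.png")[80:230,100:250],None,fx=3,fy=3)]
cv2.imwrite("pics/c4.png",cv2.resize(np.hstack(z),(800,375)));print(o["position"],o["ft_force"])
E
```

```text
time_s: 5.9
position: [0.4521, 0.1689, 0.1455]
ee_rot: [-1.568, -0.097, 0.097]
ft_force: [-2.0, -0.8, 2.6]
gripper_width: 0.0008
[0.45206323 0.16885316 0.14549709] [-2.27052262  0.23183408  2.43624617]
```

View pics/c4.png

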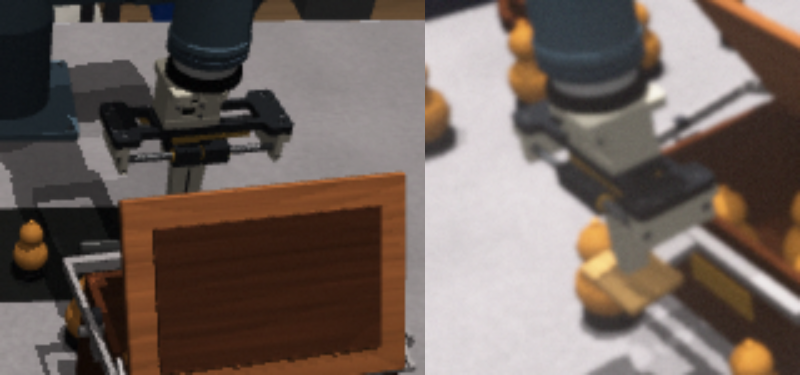

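View pics/side4.png

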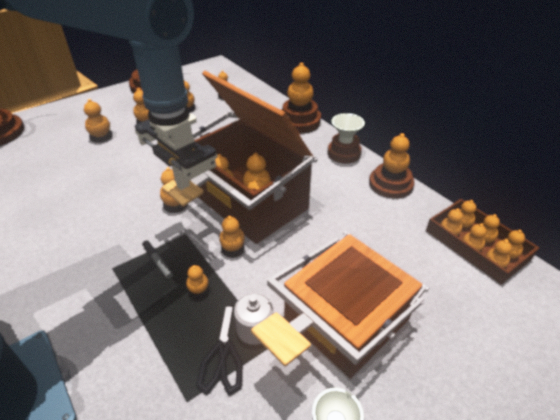

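```bash
python3 - <<'E'
from h import *
s=read_camera("scene")
for t in (.85,.9,.95,1.0,1.04):
    L=np.array([[-.182,y,.0+.012] for y in(-.132,.132)])  # outer face free edge rel. hinge (.09,.15)
    P=np.c_[.09+L[:,0]*np.cos(t)+L[:,2]*np.sin(t),L[:,1],.15-L[:,0]*np.sin(t)+L[:,2]*np.cos(t)]
    P=R.from_euler('z',.126).apply(P)+[.629,.191,0]
    print(t,proj(s,P).round(1).tolist())
E
python3 -m jog '0 0 0 -0.1 0; 0 0 0 -0.2 0; 0 0 0 -0.2 0'
```

```text
0.85 [[324.5, 161.0], [436.1, 149.9]]
0.9 [[325.6, 161.1], [438.2, 149.9]]
0.95 [[326.7, 161.5], [440.4, 150.1]]
1.0 [[327.8, 162.0], [442.6, 150.5]]
1.04 [[328.8, 162.7], [444.4, 151.0]]
time_s: 6.42
position: [0.4522, 0.1689, 0.144]
ee_rot: [-1.568, -0.097, 0.097]
ft_force: [-3.8, -1.0, 6.2]
gripper_width: 0.0002
```

The free edge matches a lid angle of about 1.0 rad, and the paddle is now about at its stop. I'll hold for about 3 s.

```bash

python3 -m jog '0 0 0 0 0; 0 0 0 0 0; 0 0 0 0 0; 0 0 0 0 0; 0 0 0 0 0; 0 0 0 0 0; 0 0 0 0 0; 0 0 0 0 0; 0 0 0 0 0; 0 0 0 0 0; 0 0 0 0 0; 0 0 0 0 0'
python3 -m jog '0 0 0 0 0; 0 0 0 0 0; 0 0 0 0 0; 0 0 0 0 0; 0 0 0 0 0; 0 0 0 0 0; 0 0 0 0 0; 0 0 0 0 0; 0 0 0 0 0; 0 0 0 0 0; 0 0 0 0 0; 0 0 0 0 0'
python3 - <<'E'
from h import *
o,c=snap("side","pics/side5.png")
E
```

```text
time_s: 7.92
position: [0.4522, 0.1689, 0.1441]
ee_rot: [-1.568, -0.097, 0.097]
ft_force: [-3.5, -0.2, 5.2]
gripper_width: 0.0005
time_s: 9.43
position: [0.4522, 0.1689, 0.1441]
ee_rot: [-1.568, -0.097, 0.097]
ft_force: [-3.0, -2.0, 4.5]
gripper_width: 0.0002
```

View pics/side5.png

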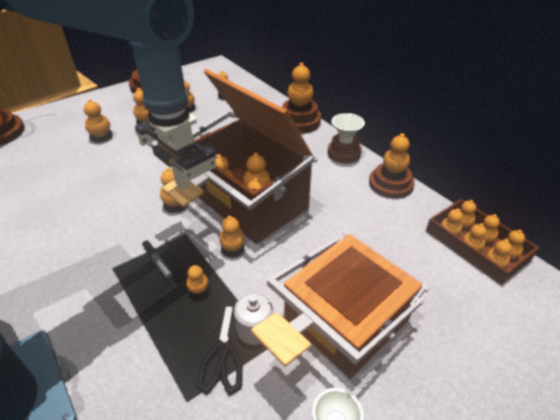

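The lid held wide open for over 3 s, with its free edge still at (207,72)–(307,153). Now the slow rise, at 2 mm per row (16 mm/s).

```bash

python3 -m jog '0 0 0 0.1 0; 0 0 0 0.3 0; 0 0 0 0.5 0; 0 0 0 0.7 0; 0 0 0 0.9 0; 0 0 0 1.1 0; 0 0 0 1.3 0; 0 0 0 1.5 0; 0 0 0 1.7 0; 0 0 0 1.9 0; 0 0 0 2.1 0; 0 0 0 2.2 0'
python3 -m jog '0 0 0 0.1 0; 0 0 0 0.3 0; 0 0 0 0.5 0; 0 0 0 0.7 0; 0 0 0 0.9 0; 0 0 0 1.1 0; 0 0 0 1.3 0; 0 0 0 1.5 0; 0 0 0 1.6 0; 0 0 0 1.7 0; 0 0 0 1.8 0; 0 0 0 1.8 0'
python3 -m jog '0 0 0 0.1 0; 0 0 0 0.2 0; 0 0 0 0.3 0; 0 0 0 0.4 0; 0 0 0 0.5 0; 0 0 0 0.6 0; 0 0 0 0.7 0; 0 0 0 0.8 0; 0 0 0 0.9 0; 0 0 0 1 0'
python3 - <<'E'
from h import *
for n in ("scene","side"):
    o,c=snap(n,f"pics/{n}6.png")
z=[cv2.resize(cv2.imread("pics/scene6.png")[80:230,280:450],None,fx=3,fy=3),cv2.resize(cv2.imread("pics/side6.png")[80:230,100:250],None,fx=3,fy=3)]
cv2.imwrite("pics/c6.png",cv2.resize(np.hstack(z),(800,375)));print(o["position"],o["ft_force"])
E
```

```text
time_s: 10.98
position: [0.4524, 0.1689, 0.1664]
ee_rot: [-1.568, -0.098, 0.096]
ft_force: [-2.5, -0.6, 5.2]
gripper_width: 0.0008
time_s: 12.48
position: [0.4525, 0.1689, 0.1845]
ee_rot: [-1.568, -0.098, 0.096]
ft_force: [4.4, 0.7, 4.0]
gripper_width: 0.0004
time_s: 13.72
position: [0.4524, 0.1689, 0.1946]
ee_rot: [-1.568, -0.098, 0.096]
ft_force: [0.4, 0.1, 0.1]
gripper_width: 0.0004
[0.45252598 0.1688943  0.19469901] [-0.00280429 -0.40111191 -0.2423737 ]
```

View pics/c6.png

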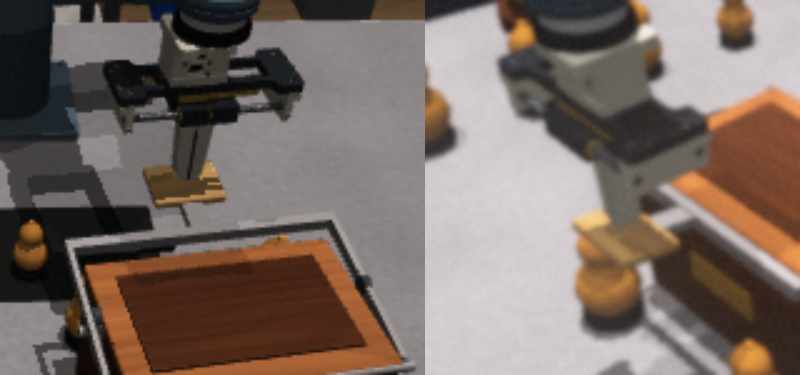

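The lid is shut and the fingers are free of the paddle, with no force. I'll draw the hand up and back.

```bash

python3 -m jog '0 0 0 1.5 0; 0 0 0 4 0; 0 0 0 7 0; 0 0 0 10 0; 0 -3 0 12 0; 0 -6 0 13 0; 0 -8 0 13 0; 0 -8 0 13 0; 0 -8 0 13 0'
python3 - <<'E'
from h import *
for n in ("scene","side"):
    o,c=snap(n,f"pics/{n}7.png")
z=[cv2.imread("pics/scene7.png"),cv2.imread("pics/side7.png")]
cv2.imwrite("pics/c7.png",cv2.resize(np.hstack(z),(800,300),interpolation=cv2.INTER_AREA));print(o["position"],o["ft_force"],abs(o["qvel"]).max())
E
```

```text
time_s: 14.95
position: [0.373, 0.1689, 0.3244]
ee_rot: [-1.568, -0.098, 0.096]
ft_force: [-0.5, -0.7, 0.5]
gripper_width: 0.0005
[0.37315766 0.16883916 0.32424551] [ 0.08524411  1.10645531 -0.21402287] 0.008916960152212692
```

View pics/c7.png

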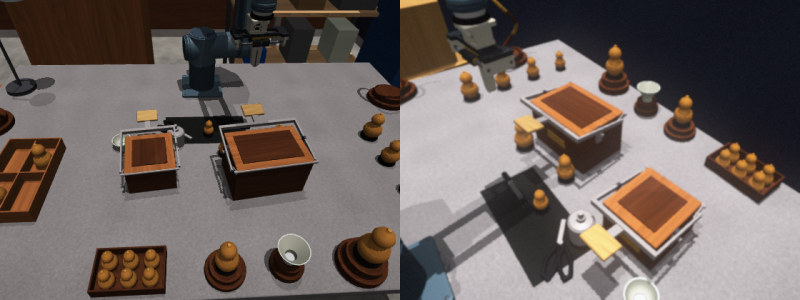

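View pics/side7.png

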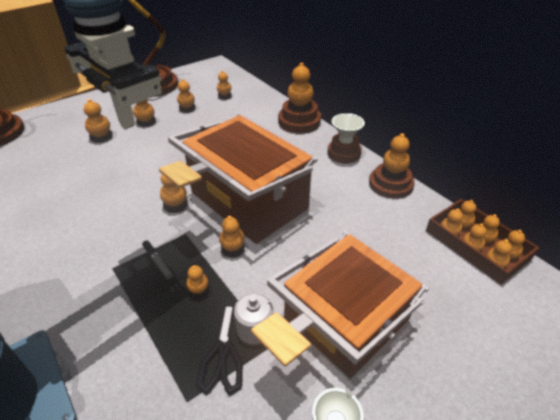

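The large box's lid is shut and its paddle is back at (180,174). The small box is shut, and the gourds and other loose things are where they were. The hand is clear, so I'm handing in.

```bash
python3 -c "
from plant import *
print(job_done())"
```

```text
the job is handed in; nothing more can be done
None
```

I aired the large box as asked and handed the job in at about 15 s. `job_done()` gives no verdict.

- **Opening:** I pressed the paddle with closed fingertips from about z = 187 mm to 144 mm. Just short of the final depth, the lid's free edge in the scene picture matched about 1.0 rad, against 0.9 for wide open.
- **Hold:** I kept it there for just over 3 s (6.4 to 9.4 s). The side picture at the end still showed the lid wide open.
- **Closing:** I let the paddle up at about 16 mm/s, against the 40 mm/s safe limit. The fingers were still in contact (about 4 N) at z = 184.5 mm, just under the rest height, so the lid was not dropped. I did not measure the lid's speed directly.
- **Final checks:** After I drew the hand away, the pictures showed both lids shut, the large paddle back at its starting place, and the loose things looking unmoved. The wrist force was only noise (about 1 N). During the job its end-of-move readings stayed under about 8 N.

One change on the way: the gripper's wide body first lay fore-and-aft, close to where the lid swings. I turned the hand 90° before pressing. None of my checks failed or disagreed.

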